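Tighten the heel clamp with the box spanner

ROBOT

A 6-joint arm with a two-finger parallel gripper is mounted at the origin on a cart in front of the work surface, level with it; the furniture and walls round the work are solid. World frame = base frame: x ahead of the robot, y to its left, z up, the work surface at z = 0. Lengths are in mm, angles in rad, forces in N, time in s.
With the tool pointing down it reaches from about 350 to 875 mm from the base axis. Payload 4.2 kg.
Tool frame: the origin (TCP) lies at the very end of the fingers, on their centre line; the grasp point (between the pads) lies 19 mm behind it; z points along the fingers, y is the line along which they close (so a half turn about z gives the same grasp; the last joint's range is limited). The gripper opens to 85 mm and grips with 20 to 120 N. Pads are 22 mm wide; open, the fingers measure 114 mm over their backs; the gripper's body (76 mm by 85 mm) begins 54 mm behind the grasp point. The pads swing forward as they close: fully open they stand 13 mm farther back than shut.
Start: joints at [1.396, 0.385, 0.008, 0, -1.194, -0.259], TCP at [262.668, 567.102, 231.312] pointing down, gripper open.
Joint ranges: [-3.14, 3.14], [-1.21, 2.06], [-1.07, 1.41], [-3.16, 2.05], [-2.99, -0.16], [-3.1, 3.1]. Speed limits (rad/s): [2.79, 2.79, 3.14, 3.14, 3.14, 3.14].

INTERFACE

Orientations are given as a unit quaternion [x, y, z, w].
In Python, from bench import read_state, get_image, camera_model, job_done gives the robot as it stands.
- The arm moves only by the shell command python3 -m handwheel 'ROWS'. ROWS is JSON, a list of rows, each a list of 7 numbers: the shift along the tool's x, y, z in m, then the turn, a rotation vector about the tool's x, y, z in rad, then the gripper's target within -1 to 1 (fully open at 1, half-way at 0, shut at -1). In form: [[dx, dy, dz, wx, wy, wz, jaw], ...]. A call has 1 to 10 rows; each row is the pose to reach, as a shift and turn from the pose commanded when the call began, along the tool's axes at that moment; what a row does not reach only later rows make up. A row lasts 1/8 s, in which the tool goes at most 62.5 mm and 10.7 degrees, less where a joint would pass 70% of its speed; a pose out of reach is approached as far as the arm can. A call with a gripper value outside its range is refused whole. The fingers move at their own pace and stop on an object; the grip force is fixed at half the most. Time passes only in rows, so rows that repeat a pose let the fingers close. It gives the time, the measured TCP pose, the force, the opening and the grip force at its end, in the units of the state.
- read_state(): the state, without advancing time (a new reading comes with each control period).
- get_image(name): name is "scene" or "top"; returns (picture, depth): 420x560x3 uint8, blue, green, red; 420x560 float32, mm along the optical axis (not along the pixel's ray), 0 where there is no reading.
- camera_model(name): a dict with "K" (3x3 intrinsics, pixels), "dist" ([k1, k2, p1, p2, k3] as OpenCV has them; the pictures are not rectified), "rvec" (rotation vector, rad) and "tvec" (3), from world to camera coordinates, as OpenCV has them. Camera axes: x right, y down, z forward; pixel columns grow to the right and rows downward; lengths in mm; the calibration is good to about 2 mm. A picture is of the moment at which its call begins. camera_model takes no time and is no camera call.
- job_done(): hands the job in; it is judged then, once.
The state is a dict: "clock": time; "joints": joint angles; "joint_vel": joint speeds; "joint_efforts": joint torques, N m; "position": TCP position; "ee_rot": TCP orientation; "contact_force": force on the tool from outside, world axes, zero at the start; "wrist_torque": the same for the moment, N m; "gripper_width": finger opening in mm; "grasp_force": force on a finger pad.
Only numpy, scipy, OpenCV 4.12 (cv2) and the standard library are available. Lean on these libraries where they do the work, as an engineer would, in place of code of your own. Each camera call takes 0.05 s, during which the arm holds its last target. There are 200 camera calls.

TASK

Tighten the heel clamp on the bench with the T-handled box spanner that lies beside it. First stand the spanner upright on the bench on its socket end and let go; then take it again by its handle, press it down the clamp's well onto the sunken square-headed screw, turning it bit by bit until it drops right over the screw, and turn it clockwise (seen from above) as far as it goes, so that the jaw closes on the rubber heel. Leave the spanner standing in the well on the screw, and do not disturb the polish tin, nail jar and shoe brush.

Things in the scene. Friction and masses are not known exactly. Their poses are not given: they have to be found in the camera images.
- spanner: loose T-handled box spanner, 150 mm long, 0.4 kg, lying on the bench on a flat of its socket tube and a side of its handle (shaft axis 17 mm above the bench). Origin at the centre of the socket mouth; its z axis runs along the shaft from the mouth to the handle (up when it stands on its socket), x along the T-handle (level as it lies). It balances 70 mm from the mouth and stands stably on the mouth end
- mouth (a point): centre of the spanner's socket mouth (its origin). Square steel tube with cut corners, 34 mm across flats, 45 mm over corners, from z = 0 to 48 mm; square bore 26.2 mm across flats, 25 mm deep; its flats, inside and out, face along the spanner's x and y
- shaft (a point): on the spanner's axis, 90 mm from the mouth: middle of the bare square steel shaft, 22 x 22 mm (sides facing the spanner's x and y), which runs from z = 56 to 125 mm
- handle (a point): centre of the spanner's black plastic T-handle, 137.5 mm from the mouth; the handle is 90 mm along the spanner's x, 34 mm along y, and reaches from z = 125 to 150 mm
- heel_clamp: grey clamp fixed to the bench; base plate 80 mm along its x, 190 mm along its y, 14 mm high; origin at the centre of its underside, z up. At y = +50 mm stands the round well with the screw in it; at the -y end is the fence, 38 mm high, and against it lies a black rubber heel that the sliding steel jaw closes on
- well (a point): centre of the well's mouth, 50 mm above the bench, on the axis of the screw. The dished mouth is 62 mm wide inside and narrows over 8 mm to a round bore 47.6 mm wide, whose floor is 14 mm above the bench; a spanner that has dropped over the screw comes down to that floor
- screw (a point): top centre of the screw's square head, which stands in the well: 24 mm across flats, 16 mm tall, chamfered 1 mm, its top 30 mm above the bench, 20 mm below the well's mouth. This frame does not turn with it: its angle differs each time and is not given. It turns stiffly (about 0.4 N m), stays as left, and goes 1.0 rad clockwise from its start to a hard stop
- jaw (a joint): travel of the clamp's jaw toward the heel, m: 0 open, 0.0125 closed on the heel with the screw at its stop. It moves 12.5 mm per radian that the screw is turned clockwise
- polish_tin: round flat polish tin, 75 mm wide, 24 mm high; bystander. Origin under its centre
- nail_jar: glass jar with lid, 60 mm wide, 78 mm high; bystander. Origin under its centre
- shoe_brush: wooden shoe brush, 49 x 170 x 46 mm; bystander. Origin under its centre

How it is judged (in metres and radians):
On the way, in this order (a step that is already met when the one before it is completed fails the run):
1. the spanner stands upright by itself on the bench on its socket end, let go (angle between spanner's own z axis and vertical below 0.08 rad and height (world z) of mouth below 0.005 m and contact force between the fingers and spanner below 0.05 N), for 0.2 s.
2. the spanner has dropped over the screw head in the well (mouth less than 19 mm above the bench, within 5 mm of the well's axis, upright within 0.1 rad) (angle between spanner's own z axis and vertical below 0.1 rad and horizontal distance between mouth and well below 0.005 m and height (world z) of mouth below 0.019 m), for 0.1 s.
At the end, for the whole second after the job is handed in: the jaw has travelled more than 10 mm of its 12.5 mm, and the spanner stands at rest over the screw head: mouth less than 19 mm above the bench, within 5 mm of the well's axis, upright within 0.1 rad (all of step 2 and value of joint jaw above 0.01 m and linear speed of spanner below 0.02 m/s); the robot touches nothing.
It fails at once if a bystander (polish tin, nail jar, shoe brush) is moved more than 30 mm (distance of any of polish_tin, nail_jar, shoe_brush from where it was at the start of the episode above 0.03 m).
It also fails if it takes over 72 s, if anything falls off the work surface, if the arm or the gripper's body presses on something with over 40 N, if the wrist force passes 120 N, or if a joint passes its speed limit or range.

## Working session

There is one attempt and no reset: what is moved stays moved. The work goes in short steps, Python scripts to look and compute and a shell command to move; the robot and the scene stay as the last step left them, time stands still between calls to the robot, and variables do not carry over. Pictures are saved under pics/ and viewed, at most 10 in all, crops included, and the job is handed in when it is done.

```bash
mkdir -p pics
python3 - <<'E'
from bench import *
import cv2,numpy as np
for n in("scene","top"):
    p,d=get_image(n); cv2.imwrite(f"pics/{n}0.png",p); np.savez(f"{n}0.npz",p=p,d=d)
    m=camera_model(n); R=cv2.Rodrigues(np.array(m["rvec"],float))[0]; print(n,m["K"],m["dist"],-R.T@np.array(m["tvec"]).ravel())
print(read_state())
E
```

```text
scene [[439.41857862   0.         283.6025115 ]
 [  0.         439.41857862 211.01127106]
 [  0.           0.           1.        ]] [-0.08007728  0.          0.          0.          0.        ] [  42.17888956 -469.17320772  969.87787985]
top [[407.17692093   0.         284.72007299]
 [  0.         407.17692093 211.75194502]
 [  0.           0.           1.        ]] [-0.03673158  0.          0.          0.          0.        ] [ 418.5073728    87.89083134 1033.13004106]
{'clock': 0.1, 'joints': array([ 1.39561716e+00,  3.85496333e-01,  6.79751876e-03, -4.12258836e-04,
       -1.19401337e+00, -2.58656586e-01]), 'joint_vel': array([-0.00044114, -0.00161444,  0.00339827,  0.00032508,  0.00012411,
       -0.00144051]), 'joint_efforts': array([-5.07126151e-04, -3.93316519e+01,  1.88930655e+01,  4.19806749e+00,
       -2.59933295e-03,  4.27816417e-06]), 'position': array([262.46317601, 566.66176606, 230.33799496]), 'ee_rot': array([ 9.76548593e-01, -2.15294893e-01, -1.51459337e-04,  9.65089843e-04]), 'contact_force': array([ 0.2289107 , -0.54514864, -0.14260661]), 'wrist_torque': array([ 0.01091185, -0.02361736, -0.03788712]), 'grasp_force': 0.0, 'gripper_width': 85.79098482239804}
```

View pics/top0.png

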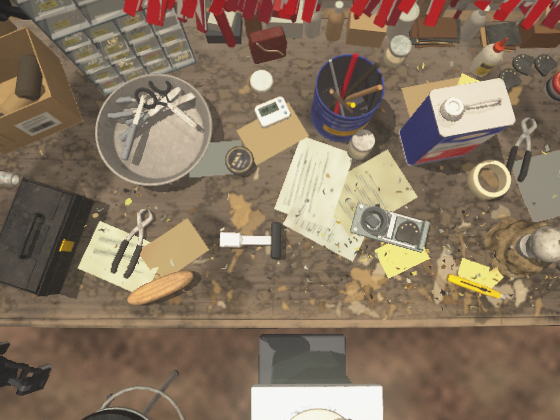

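View pics/scene0.png

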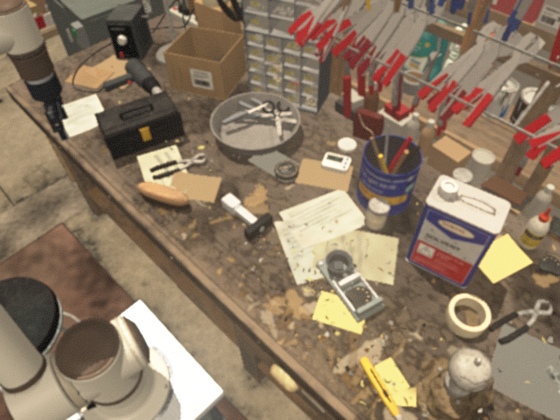

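The top view shows the spanner from (220,240), its mouth, to (277,240), its handle. The clamp is at (352..430, 203..250), with the well near (373,218). The brush is at (160,288), the tin at (239,160) and the jar at (363,143).

```bash
cat > h.py <<'E'
import cv2,numpy as np
from bench import *
def cam(n):
    m=camera_model(n);K=np.array(m["K"],float);D=np.array(m["dist"],float).ravel()
    r=np.array(m["rvec"],float).reshape(3,1);return K,D,r,np.array(m["tvec"],float).reshape(3,1)
def ray(n,uv,z):
    K,D,r,t=cam(n);R=cv2.Rodrigues(r)[0]
    q=cv2.undistortPoints(np.array(uv,float).reshape(-1,1,2),K,D).reshape(-1,2)
    d=np.c_[q,np.ones(len(q))]@R; c=(-R.T@t).ravel()
    return c+d*((z-c[2])/d[:,2])[:,None]
def proj(n,X):
    K,D,r,t=cam(n);return cv2.projectPoints(np.array(X,float).reshape(-1,3),r,t,K,D)[0].reshape(-1,2)
E
python3 - <<'E'
from h import *
p=np.load("top0.npz")["p"];s=np.load("scene0.npz")["p"]
a=cv2.resize(p[220:262,212:292],None,fx=5,fy=5,interpolation=2);b=cv2.resize(p[198:256,345:435],None,fx=5,fy=5,interpolation=2)
c=cv2.resize(s[185:245,215:275],None,fx=5,fy=5,interpolation=2);e=cv2.resize(s[240:325,310:390],None,fx=4,fy=4,interpolation=2)
W=np.zeros((600,800,3),np.uint8)
def put(i,y,x):
    h,w=W[y:y+i.shape[0],x:x+i.shape[1]].shape[:2];W[y:y+h,x:x+w]=i[:h,:w]
put(a,0,0);put(c,0,400);put(b[:,:450],210,0) ;put(e,300,460)
cv2.imwrite("pics/crop0.png",W)
E
```

```text
(no output)
```

View pics/crop0.png

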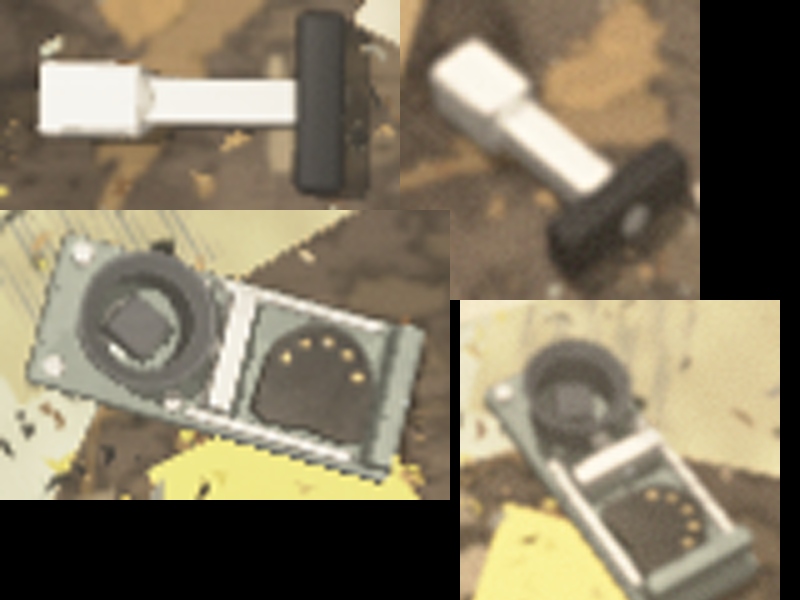

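The crops show the spanner in good contrast: white steel, black handle, axis almost along the image rows. The screw's square head is visible in the well, near crop (140,328), which is top-image (373,221).

Run:
```python
from h import *
p=np.load("top0.npz")["p"]
def up(x0,y0,x1,y1,f=8): return cv2.resize(p[y0:y1,x0:x1],None,fx=f,fy=f,interpolation=cv2.INTER_CUBIC)
def tof(q,x0,y0,f=8): return (np.array(q,float)+.5)/f-.5+[x0,y0]
def big(m): 
    c=max(cv2.findContours(m.astype(np.uint8),0,1)[0],key=cv2.contourArea); return c.reshape(-1,2)
# spanner steel
a=up(212,220,292,262); st=big(a.min(2)>170); hd=big((a.max(2)<85))
for nme,c,z in(("steel",st,33),("handle",hd,34)):
    w=ray("top",tof(c,212,220),z)[:,:2].astype(np.float32); r=cv2.minAreaRect(w); print(nme,r,cv2.boxPoints(r).round(1).tolist(),"extents",w.min(0),w.max(0))
# shaft
w=ray("top",tof(st,212,220),28)[:,:2]; 
# well ring
b=up(345,198,435,256).astype(int); sat=b.max(2)-b.min(2)
m=((b.max(2)<135)&(sat<28)).astype(np.uint8)
m[:, 8*45:]=0
yy,xx=np.mgrid[:b.shape[0],:b.shape[1]]
g=b.mean(2)
# base plate outline via corners: rough pixel list from crop (scale5)
q=np.array([[70,235-210],[28,380-210],[380,480-210],[425,328-210]])/5-.4+[345,198]
print("base/fence pts z14",ray("top",q[:2],14).round(1).tolist(),"fence z38",ray("top",q[2:],38).round(1).tolist())
# screw head: flood near centre
cx,cy=int((140/5)*8),int((118/5)*8)
print("gray at head",g[cy,cx],[int(g[cy,cx+k]) for k in range(-100,101,10)],[int(g[cy+k,cx]) for k in range(-100,101,10)])
cv2.imwrite("pics/well0.png",cv2.resize(p[203:240,355:395],None,fx=15,fy=15,interpolation=cv2.INTER_CUBIC))
```

```text
steel ((504.9750671386719, 175.81924438476562), (125.33218383789062, 35.11912155151367), 89.51907348632812) [[486.8999938964844, 113.30000305175781], [522.0, 113.0], [523.0999755859375, 238.3000030517578], [487.8999938964844, 238.60000610351562]] extents [487.56915 113.23082] [523.0129  238.38487]
handle ((501.6468200683594, 95.01032257080078), (36.644649505615234, 91.92467498779297), 89.86067199707031) [[455.6000061035156, 76.80000305175781], [547.5999755859375, 76.5999984741211], [547.7000122070312, 113.19999694824219], [455.70001220703125, 113.4000015258789]] extents [455.68906   76.609474] [547.6326   113.422226]
base/fence pts z14 [[599.3, -110.6, 14.0], [525.1, -87.1, 14.0]] fence z38 [[472.9, -255.3, 38.0], [548.2, -281.9, 38.0]]
gray at head 123.66666666666667 [138, 112, 100, 94, 83, 96, 122, 124, 123, 122, 123, 121, 122, 123, 111, 114, 135, 76, 82, 108, 113] [110, 96, 79, 86, 127, 140, 125, 124, 126, 126, 123, 124, 125, 125, 114, 97, 141, 124, 104, 117, 108]
```

View pics/well0.png

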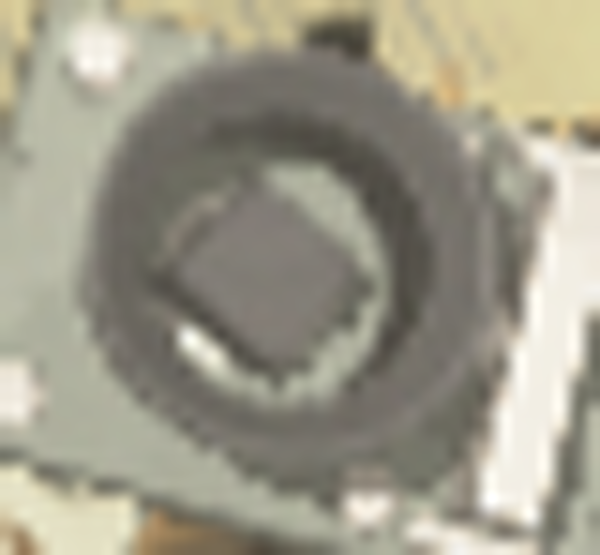

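The screw head's corners in this crop are at about (255,185), (362,285), (275,375) and (165,270). The ring's outer edge spans about x 85..495 and y 50..450.

```bash
cat >> h.py <<'E'
from scipy.spatial.transform import Rotation as Ro
def tool(yaw,tilt=0):
    "tool down, tool x at world heading yaw (deg), then turned about own y by tilt (deg)"
    y=np.radians(yaw);X=np.array([np.cos(y),np.sin(y),0]);Z=np.array([0,0,-1.])
    return Ro.from_matrix(np.c_[X,np.cross(Z,X),Z])*Ro.from_rotvec([0,np.radians(tilt),0])
def delta(pos,rot,p0=None,r0=None):
    s=read_state();p0=s["position"] if p0 is None else p0
    r0=Ro.from_quat(s["ee_rot"]) if r0 is None else r0
    d=r0.inv().apply(np.array(pos,float)-p0)/1000;w=(r0.inv()*rot).as_rotvec()
    n=max(np.linalg.norm(d)/.0625,np.degrees(np.linalg.norm(w))/10.7)
    print("row",[round(float(v),4) for v in [*d,*w]],"rows>=%.1f"%n)
E
python3 - <<'E'
from h import *
f=lambda q:(np.array(q,float)+.5)/15-.5+[355,203]
c=ray("top",f([[255,185],[362,285],[275,375],[165,270]]),30)[:,:2];print("head",c.round(1).tolist(),c.mean(0))
for a,b in zip(c,np.roll(c,-1,0)): v=b-a;print(np.hypot(*v),np.degrees(np.arctan2(v[1],v[0]))%90)
p=np.load("top0.npz")["p"]
r=ray("top",f([[85,265],[495,250],[290,50],[280,450]]),50)[:,:2];print("ring",r.round(1).tolist())
print("jar,tin,brush",ray("top",[[363,143],[239,160],[160,288]],40).round(0).tolist())
# spanner grasp: axis pt 80 mm from mouth, tool x toward handle
ax=np.array([-.015,-1,0]);m=np.array([505.6,238.4,17]);g=m+80*ax
R=tool(-90.9,-30);t=R.apply([0,0,1]);tcp=g+12*t
print("g",g,"tcp",tcp); delta(tcp-t*100,R)
s=read_state();print(s["joints"])
E
```

```text
head [[565.4, -139.0], [548.5, -156.3], [533.5, -141.3], [551.1, -123.5]] [ 549.6332728  -140.02549707]
24.137389498142394 45.81971994362718
21.28517973917043 44.9112189328321
25.000200231573203 45.298161601528776
21.089059331107357 42.559738007961684
ring [[549.3, -106.2], [551.7, -173.5], [584.8, -141.0], [519.0, -137.1]]
jar,tin,brush [[749.0, -122.0, 40.0], [704.0, 193.0, 40.0], [387.0, 378.0, 40.0]]
g [504.4 158.4  17. ] tcp [504.4942439  164.39925979   6.60769515]
row [0.409, 0.3086, 0.1378, 0.303, -0.465, 1.1245] rows>=8.5
[ 1.39561716e+00  3.85496333e-01  6.79751876e-03 -4.12258836e-04
 -1.19401337e+00 -2.58656586e-01]
```

```bash
python3 -m handwheel '[[0.409,0.3086,0.1378,0.303,-0.465,1.1245,1],[0.409,0.3086,0.1378,0.303,-0.465,1.1245,1],[0.409,0.3086,0.1378,0.303,-0.465,1.1245,1],[0.409,0.3086,0.1378,0.303,-0.465,1.1245,1],[0.409,0.3086,0.1378,0.303,-0.465,1.1245,1],[0.409,0.3086,0.1378,0.303,-0.465,1.1245,1],[0.409,0.3086,0.1378,0.303,-0.465,1.1245,1],[0.409,0.3086,0.1378,0.303,-0.465,1.1245,1],[0.409,0.3086,0.1378,0.303,-0.465,1.1245,1],[0.409,0.3086,0.1378,0.303,-0.465,1.1245,1]]'
python3 -m handwheel '[[0,0,0,0,0,0,1],[0,0,0,0,0,0,1]]'
python3 - <<'E'
from h import *
print(read_state()["joints"]);delta([504.5,164.4,6.6],tool(-90.9,-30))
E
```

```text
clock: 1.35
position: [504.5, 113.1, 92.0]
ee_rot: [-0.676, 0.69, 0.182, 0.184]
contact_force: [-0.5, 0.1, 0.1]
gripper_width: 85.1
grasp_force: 0.0
clock: 1.6
position: [503.6, 116.3, 94.0]
ee_rot: [-0.678, 0.687, 0.182, 0.185]
contact_force: [-0.6, -0.5, 1.1]
gripper_width: 85.2
grasp_force: 0.0
[ 0.18722458  0.38080842 -0.26867892 -0.66432569 -0.92265253  0.21032163]
row [0.0022, -0.0002, 0.0997, -0.0001, 0.0021, 0.0023] rows>=1.6
```

```bash
python3 -m handwheel '[[0.001,0,0.04,0,0,0,1],[0.002,0,0.07,0,0,0,1],[0.002,0,0.085,0,0,0,1],[0.002,0,0.097,0,0,0,1],[0.002,0,0.099,0,0,0,1],[0.002,0,0.099,0,0,0,-1],[0.002,0,0.099,0,0,0,-1],[0.002,0,0.099,0,0,0,-1],[0.002,0,0.099,0,0,0,-1],[0.002,0,0.099,0,0,0,-1]]'
python3 -m handwheel '[[0,0,0,0,0,0,-1],[0,0,0,0,0,0,-1],[0,0,0,0,0,0,-1],[0,0,0,0,0,0,-1]]'
```

```text
clock: 2.85
position: [505.1, 162.8, 7.4]
ee_rot: [-0.678, 0.688, 0.182, 0.185]
contact_force: [-1.6, -1.9, 5.0]
gripper_width: 20.6
grasp_force: 60.3
clock: 3.35
position: [505.1, 162.8, 7.4]
ee_rot: [-0.678, 0.688, 0.182, 0.185]
contact_force: [-0.8, -2.9, 4.1]
gripper_width: 20.8
grasp_force: 60.4
```

Run:
```python
from h import *
s=read_state();r0=Ro.from_quat(s["ee_rot"]);p0=s["position"]
mo=r0.inv().apply(np.array([505.6,238.4,17])-p0);za=r0.inv().apply([-.012,-1,0]);print("mouth in tool",mo,za)
np.save("mo.npy",[mo,za])
P1=p0+[0,0,170];delta(P1,r0)
R2=tool(-10,10);P2=[440,60,200];delta(P2,R2,P1,r0)
R3=tool(0,60);P3=np.array([450,50,0])-R3.apply(mo)+[0,0,40];print(P3,R3.apply(za));delta(P3,R3,np.array(P2),R2)
```

```text
mouth in tool [-70.18335696   0.62642228  29.6452525 ] [ 0.8651631  -0.00322877 -0.50162374]
row [-0.0853, -0.0002, -0.1471, 0.0, 0.0, 0.0] rows>=2.7
row [0.0784, 0.0635, -0.0717, -0.2519, 0.577, -1.4141] rows>=8.3
[459.41813671  50.62642228 115.60319631] [-0.00183735  0.00322877  1.0000651 ]
row [0.0058, 0.0059, 0.0867, 0.1033, 0.8704, -0.1476] rows>=4.8
```

```bash
python3 -m handwheel '[[-0.02,0,-0.035,0,0,0,-1],[-0.04,0,-0.07,0,0,0,-1],[-0.06,0,-0.105,0,0,0,-1],[-0.0853,0,-0.1471,0,0,0,-1],[-0.0853,0,-0.1471,0,0,0,-1]]'
python3 -m handwheel '[[0.0784,0.0635,-0.0717,-0.2519,0.577,-1.4141,-1],[0.0784,0.0635,-0.0717,-0.2519,0.577,-1.4141,-1],[0.0784,0.0635,-0.0717,-0.2519,0.577,-1.4141,-1],[0.0784,0.0635,-0.0717,-0.2519,0.577,-1.4141,-1],[0.0784,0.0635,-0.0717,-0.2519,0.577,-1.4141,-1],[0.0784,0.0635,-0.0717,-0.2519,0.577,-1.4141,-1],[0.0784,0.0635,-0.0717,-0.2519,0.577,-1.4141,-1],[0.0784,0.0635,-0.0717,-0.2519,0.577,-1.4141,-1],[0.0784,0.0635,-0.0717,-0.2519,0.577,-1.4141,-1],[0.0784,0.0635,-0.0717,-0.2519,0.577,-1.4141,-1]]'
python3 - <<'E'
from h import *
mo,za=np.load("mo.npy");print(read_state()["joints"])
R3=tool(0,60);P3=np.array([450,50,0])-R3.apply(mo)+[0,0,40];delta(P3,R3)
E
```

```text
clock: 3.98
position: [506.3, 163.6, 180.2]
ee_rot: [-0.678, 0.687, 0.18, 0.188]
contact_force: [0.4, 0.6, -5.2]
gripper_width: 21.1
grasp_force: 60.1
clock: 5.22
position: [438.7, 60.1, 198.3]
ee_rot: [0.992, -0.088, 0.085, 0.008]
contact_force: [1.3, 0.2, -3.7]
gripper_width: 20.7
grasp_force: 60.1
[ 0.58667129  0.01787994 -0.62995137  0.16426787 -0.80633324  0.70083255]
row [0.0077, 0.0056, 0.0853, 0.1049, 0.8742, -0.149] rows>=4.8
```

```bash
python3 -m handwheel '[[0.0077,0.0056,0.0853,0.105,0.874,-0.149,-1],[0.0077,0.0056,0.0853,0.105,0.874,-0.149,-1],[0.0077,0.0056,0.0853,0.105,0.874,-0.149,-1],[0.0077,0.0056,0.0853,0.105,0.874,-0.149,-1],[0.0077,0.0056,0.0853,0.105,0.874,-0.149,-1],[0.0077,0.0056,0.0853,0.105,0.874,-0.149,-1],[0.0077,0.0056,0.0853,0.105,0.874,-0.149,-1],[0.0077,0.0056,0.0853,0.105,0.874,-0.149,-1]]'
python3 - <<'E'
from h import *
mo,za=np.load("mo.npy");s=read_state();r=Ro.from_quat(s["ee_rot"]);print("mouth",s["position"]+r.apply(mo),"axis",r.apply(za))
p,d=get_image("scene");a=p[170:330,170:330]
q=proj("scene",[[450,50,40],[450,50,130]]);print(q)
t,_=get_image("top");qt=proj("top",[[450,50,100]])[0].astype(int);print(qt)
b=t[qt[1]-60:qt[1]+60,qt[0]-60:qt[0]+60]
W=np.hstack([cv2.resize(p[int(q[0,1])-90:int(q[0,1])+50,int(q[0,0])-70:int(q[0,0])+70],(400,400)),cv2.resize(b,(400,400))]);cv2.imwrite("pics/up1.png",W)
E
```

```text
clock: 6.22
position: [467.4, 72.4, 290.6]
ee_rot: [0.916, -0.031, 0.398, 0.029]
contact_force: [-0.1, 1.2, -3.9]
gripper_width: 20.9
grasp_force: 61.4
mouth [441.11535764  71.79544617 219.12640453] axis [0.22417815 0.01327712 0.97453162]
[[255.38269471 243.95839436]
 [252.99574417 222.57176737]]
[297 260]
```

View pics/up1.png

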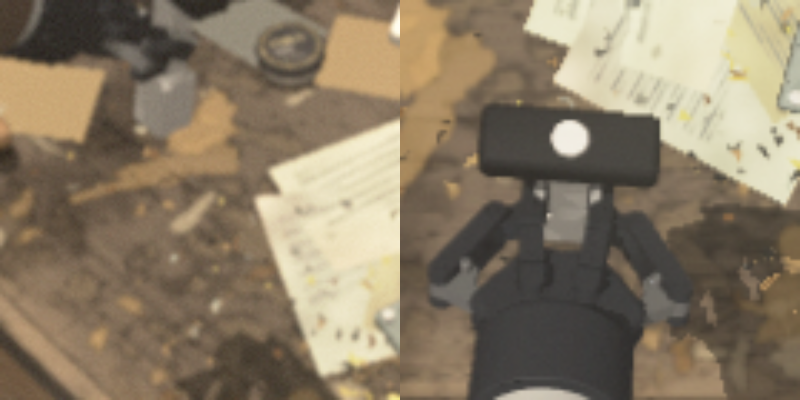

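The crop shows the spanner held square in the fingers with the handle up. The arm stopped short at tilt 47° because the pose was out of reach so close in. I'll stand it farther out.

Run:
```python
from h import *
mo,za=np.load("mo.npy")
R3=tool(5,60);P3=np.array([545,95,0])-R3.apply(mo)+[0,0,60];print(P3);delta(P3,R3);print(read_state()["joints"])
```

```text
[554.32770156  96.44488325 135.60319631]
row [-0.0544, -0.0334, 0.168, 0.1489, 0.2274, -0.0722] rows>=2.9
[ 0.0899709  -0.2349509  -1.06728594  2.05245859 -0.15950583 -0.57784627]
```

```bash
cat > kin.py <<'E'
from h import *
from scipy.optimize import least_squares
S=[([1.39561716,.385496333,.00679751876,-.000412,-1.19401337,-.258656586],[262.463,566.662,230.338],[.97655,-.215295,-.00015,.000965]),
([.18722458,.38080842,-.26867892,-.66432569,-.92265253,.21032163],[503.6,116.3,94],[-.678,.687,.182,.185]),
([.58667129,.01787994,-.62995137,.16426787,-.80633324,.70083255],[438.7,60.1,198.3],[.992,-.088,.085,.008]),
([.0899709,-.2349509,-1.06728594,2.05245859,-.15950583,-.57784627],[467.4,72.4,290.6],[.916,-.031,.398,.029])]
def fk(q,k,sg):
    h,a1,a2,a3,d4,dt=k
    R1=Ro.from_euler("z",q[0]);R2=R1*Ro.from_euler("y",q[1]);R3=R2*Ro.from_euler("y",sg[0]*q[2])
    R4=R3*Ro.from_euler("x",sg[1]*q[3]);R5=R4*Ro.from_euler("y",sg[2]*q[4]);R6=R5*Ro.from_euler("x",sg[3]*q[5])
    p=np.array([0,0,h])+R1.apply([a1,0,0])+R2.apply([0,0,a2])+R3.apply([d4,0,a3])+R6.apply([dt,0,0])
    return p,R6
if __name__=="__main__":
    import itertools
    best=None
    for sg in itertools.product([1,-1],repeat=4):
        e=np.mean([np.arccos(np.clip(fk(q,np.zeros(6),sg)[1].as_matrix()[:,0]@Ro.from_quat(r).as_matrix()[:,2],-1,1)) for q,p,r in S])
        f=least_squares(lambda k:np.concatenate([fk(q,k,sg)[0]-p for q,p,r in S]),[300,0,400,0,400,200])
        if best is None or e<best[0]: best=(e,sg,f.x,f.cost)
        if e<.3: print(sg,round(e,3),f.x.round(0),f.cost)
    rel=[(fk(q,np.zeros(6),best[1])[1].inv()*Ro.from_quat(r)).as_quat().round(2).tolist() for q,p,r in S];print(rel)
E
python3 kin.py
```

```text
(-1, -1, -1, 1) 0.001 [ 506.  392.  207. -258.  232.  181.] 40481.31774733943
(-1, -1, -1, -1) 0.001 [ 506.  392.  207. -258.  232.  181.] 40481.31774733935
[[0.5, -0.5, 0.5, -0.5], [-0.5, 0.5, -0.5, 0.5], [0.5, -0.5, 0.5, -0.5], [0.5, -0.5, 0.5, -0.5]]
```

```bash
cat > kin2.py <<'E'
from kin import *
SG=(-1,-1,-1,1)
def fk2(q,k): p,R=fk(q,k[:6],SG); return p+np.array([k[6],k[7],0])+Ro.from_euler("z",q[0]).apply([0,k[8],0]),R
C=Ro.from_quat([.5,-.5,.5,-.5])
s=read_state();T=S+[(s["joints"],s["position"],s["ee_rot"])]
f=least_squares(lambda k:np.concatenate([fk2(q,k)[0]-p for q,p,r in T]),[300,0,400,0,400,200,0,0,0])
if __name__=="__main__":
    print(f.x.round(1),f.cost); print(f.fun.round(1))
    for q,p,r in S: R=fk(q,np.zeros(6),SG)[1]; print(p,"tool z",R.as_matrix()[:,0].round(2))
E
python3 kin2.py
```

```text
[ 3449.7   447.6  -438.5 -2287.3  1474.3   162.1   505.5  -335.3   402.6] 14415.915111490995
[-12.9 -37.5 -19.4   2.4  39.3  95.2  66.8  65.  -60.3 -28.7 -32.4  -7.6
 -27.7 -34.4  -7.8]
[262.463, 566.662, 230.338] tool z [-0. -0. -1.]
[503.6, 116.3, 94] tool z [ 0.01  0.5  -0.86]
[438.7, 60.1, 198.3] tool z [ 0.17 -0.03 -0.99]
[467.4, 72.4, 290.6] tool z [ 0.73 -0.08 -0.68]
```

Run:
```python
from h import *
mo,za=np.load("mo.npy")
for h in(150,):
  R3=tool(-70,60);P3=np.array([540,60,0])-R3.apply(mo)+[0,0,h];print(P3);delta(P3,R3)
```

```text
[543.80983686  51.36409547 225.60319631]
row [0.0056, 0.0151, 0.1025, -0.9076, 0.1827, 0.7042] rows>=6.2
```

```bash
python3 -m handwheel '[[0.0056,0.0151,0.1025,-0.908,0.183,0.704,-1],[0.0056,0.0151,0.1025,-0.908,0.183,0.704,-1],[0.0056,0.0151,0.1025,-0.908,0.183,0.704,-1],[0.0056,0.0151,0.1025,-0.908,0.183,0.704,-1],[0.0056,0.0151,0.1025,-0.908,0.183,0.704,-1],[0.0056,0.0151,0.1025,-0.908,0.183,0.704,-1],[0.0056,0.0151,0.1025,-0.908,0.183,0.704,-1],[0.0056,0.0151,0.1025,-0.908,0.183,0.704,-1],[0.0056,0.0151,0.1025,-0.908,0.183,0.704,-1]]'
python3 - <<'E'
from h import *
mo,za=np.load("mo.npy");s=read_state();r=Ro.from_quat(s["ee_rot"]);print("mouth",s["position"]+r.apply(mo),"axis",r.apply(za),s["joints"])
R3=tool(-70,60);P3=np.array([540,60,0])-R3.apply(mo)+[0,0,40];print(P3);delta(P3,R3)
E
```

```text
clock: 7.45
position: [543.5, 51.0, 221.9]
ee_rot: [0.71, -0.496, 0.408, 0.289]
contact_force: [0.1, -0.4, -3.9]
gripper_width: 21.0
grasp_force: 61.6
mouth [539.26939204  59.5628374  146.35638449] axis [0.00836529 0.0039667  1.00002914] [ 0.73348951  0.39939095 -0.68384061  0.99157199 -1.27759421 -1.0937901 ]
[543.80983686  51.36409547 115.60319631]
row [-0.0922, -0.001, 0.0531, 0.0032, 0.001, 0.0051] rows>=1.7
```

```bash
python3 -m handwheel '[[-0.035,0,0.02,0,0,0,-1],[-0.07,0,0.04,0,0,0,-1],[-0.0985,0,0.057,0,0,0,-1],[-0.1127,-0.001,0.065,0.003,0.001,0.005,-1],[-0.1127,-0.001,0.065,0.003,0.001,0.005,-1],[-0.1127,-0.001,0.065,0.003,0.001,0.005,-1]]'
python3 - <<'E'
from h import *
mo,za=np.load("mo.npy");s=read_state();r=Ro.from_quat(s["ee_rot"]);print("mouth",s["position"]+r.apply(mo),"axis",r.apply(za),s["contact_force"])
p,d=get_image("scene")
q=proj("scene",[[540,60,60]])[0].astype(int);t,_=get_image("top");qt=proj("top",[[540,60,100]])[0].astype(int);print(q,qt)
W=np.hstack([cv2.resize(p[q[1]-60:q[1]+40,q[0]-50:q[0]+50],(400,400)),cv2.resize(t[qt[1]-50:qt[1]+50,qt[0]-50:qt[0]+50],(400,400))]);cv2.imwrite("pics/up2.png",W)
E
```

```text
clock: 8.2
position: [544.2, 51.7, 93.6]
ee_rot: [0.709, -0.497, 0.41, 0.286]
contact_force: [0.5, -0.2, -3.9]
gripper_width: 20.6
grasp_force: 61.6
mouth [540.54595524  60.36280885  17.9587087 ] axis [5.63596523e-05 2.16308452e-03 1.00006966e+00] [ 0.48413231 -0.21203634 -3.90541926]
[277 217] [292 221]
```

View pics/up2.png

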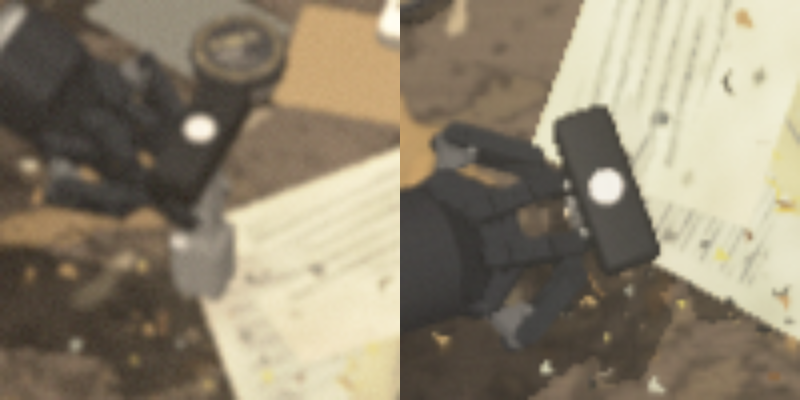

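The spanner is upright and about 18 mm above the bench at its mouth. It's in the clear, next to the paper.

```bash
python3 -m handwheel '[[-0.0052,0,0.003,0,0,0,-1],[-0.0104,0,0.006,0,0,0,-1],[-0.0121,0,0.007,0,0,0,-1],[-0.0121,0,0.007,0,0,0,-1]]'
python3 -m handwheel '[[-0.0009,0,0.0005,0,0,0,-1],[-0.0017,0,0.001,0,0,0,-1],[-0.0017,0,0.001,0,0,0,-1]]'
python3 -m handwheel '[[-0.0009,0,0.0005,0,0,0,-1],[-0.0017,0,0.001,0,0,0,-1],[-0.0017,0,0.001,0,0,0,-1]]'
```

```text
clock: 8.8
position: [543.9, 51.7, 78.5]
ee_rot: [0.709, -0.497, 0.41, 0.287]
contact_force: [-0.2, -0.2, -3.5]
gripper_width: 21.0
grasp_force: 61.6
clock: 9.18
position: [543.9, 51.7, 76.8]
ee_rot: [0.709, -0.497, 0.41, 0.287]
contact_force: [0.4, 0.0, -4.4]
gripper_width: 20.5
grasp_force: 61.6
clock: 9.55
position: [544.0, 51.7, 75.0]
ee_rot: [0.709, -0.497, 0.41, 0.287]
contact_force: [-0.5, -0.2, -2.4]
gripper_width: 20.6
grasp_force: 61.8
```

```bash
python3 -m handwheel '[[-0.0009,0,0.0005,0,0,0,-1],[-0.0009,0,0.0005,0,0,0,-1]]'
python3 -m handwheel '[[-0.0009,0,0.0005,0,0,0,-1],[-0.0009,0,0.0005,0,0,0,-1]]'
```

```text
clock: 9.8
position: [544.1, 51.6, 75.0]
ee_rot: [0.709, -0.497, 0.411, 0.287]
contact_force: [-2.9, 1.0, 5.5]
gripper_width: 20.9
grasp_force: 62.6
clock: 10.05
position: [544.2, 51.5, 74.9]
ee_rot: [0.708, -0.496, 0.412, 0.287]
contact_force: [-5.7, 2.2, 9.0]
gripper_width: 20.8
grasp_force: 63.2
```

```bash
python3 -m handwheel '[[0.0009,0,-0.0005,0,0,0,-1],[0.0009,0,-0.0005,0,0,0,0],[0.0009,0,-0.0005,0,0,0,0.6],[0.0009,0,-0.0005,0,0,0,1],[0.0009,0,-0.0005,0,0,0,1],[0.0009,0,-0.0005,0,0,0,1],[0.0009,0,-0.0005,0,0,0,1]]'
python3 -m handwheel '[[0,0,-0.02,0,0,0,1],[0,0,-0.05,0,0,0,1],[0,0,-0.09,0,0,0,1],[0,0,-0.12,0,0,0,1],[0,0,-0.12,0,0,0,1],[0,0,-0.12,0,0,0,1]]'
python3 - <<'E'
from h import *
t,_=get_image("top");p,_=get_image("scene");np.savez("st.npz",t=t,p=p)
qt=proj("top",[[540,60,150]])[0].astype(int);x0,y0=qt-30
def tof(q,f=8): return (np.array(q,float)+.5)/f-.5+[x0,y0]
a=cv2.resize(t[y0:y0+60,x0:x0+60],None,fx=8,fy=8,interpolation=cv2.INTER_CUBIC)
def big(m): return max(cv2.findContours(m.astype(np.uint8),0,1)[0],key=cv2.contourArea).reshape(-1,2)
c=big(cv2.morphologyEx((a.max(2)<85).astype(np.uint8),cv2.MORPH_CLOSE,np.ones((25,25))))
r=cv2.minAreaRect(ray("top",tof(c),150)[:,:2].astype(np.float32));print("handle",r,cv2.boxPoints(r).round(1).tolist())
m=np.zeros(a.shape[:2],np.uint8);cv2.drawContours(m,[c],-1,1,-1)
d=big((a.min(2)>150)&(m>0));print("dot",ray("top",tof(d).mean(0),150))
q=proj("scene",[[540,60,80]])[0].astype(int)
W=np.hstack([cv2.resize(p[q[1]-50:q[1]+50,q[0]-50:q[0]+50],(400,400)),cv2.resize(cv2.drawContours(a.copy(),[c],-1,(0,255,0),1),(400,400))]);cv2.imwrite("pics/up3.png",W)
E
```

```text
clock: 10.92
position: [543.9, 51.7, 73.7]
ee_rot: [0.709, -0.497, 0.41, 0.287]
contact_force: [-0.1, 0.9, -0.3]
gripper_width: 85.5
grasp_force: 0.0
clock: 11.68
position: [507.9, 148.5, 133.3]
ee_rot: [0.709, -0.497, 0.41, 0.287]
contact_force: [0.4, -0.8, -0.7]
gripper_width: 85.0
grasp_force: 0.0
handle ((536.3350830078125, 61.1739616394043), (91.84881591796875, 34.01121520996094), 20.023908615112305) [[487.3999938964844, 61.400001525878906], [499.0, 29.5], [585.2999877929688, 60.900001525878906], [573.7000122070312, 92.9000015258789]]Traceback (most recent call last):
  File "<stdin>", line 10, in <module>
  File "<stdin>", line 6, in big
ValueError: max() iterable argument is empty
```

```bash
python3 -m handwheel '[[0.0434,0,-0.025,0,0,0,1],[0.08,0,-0.046,0,0,0,1],[0.08,0,-0.046,0,0,0,1],[0.08,0,-0.046,0,0,0,1]]'
python3 - <<'E'
from h import *
print(read_state()["joints"]);delta([537.5,61,255],tool(20,0))
E
```

```text
clock: 12.28
position: [507.9, 148.0, 225.3]
ee_rot: [0.709, -0.497, 0.41, 0.288]
contact_force: [-0.4, 0.4, 0.5]
gripper_width: 85.3
grasp_force: 0.0
[ 0.94096732  0.44267542 -0.57369793  0.81689369 -1.40097738 -1.11162971]
row [0.0716, 0.0019, 0.0648, 0.8174, -0.8158, -1.413] rows>=9.8
```

```bash
python3 -m handwheel '[[0.0716,0.0019,0.0648,0.8174,-0.8158,-1.413,1],[0.0716,0.0019,0.0648,0.8174,-0.8158,-1.413,1],[0.0716,0.0019,0.0648,0.8174,-0.8158,-1.413,1],[0.0716,0.0019,0.0648,0.8174,-0.8158,-1.413,1],[0.0716,0.0019,0.0648,0.8174,-0.8158,-1.413,1],[0.0716,0.0019,0.0648,0.8174,-0.8158,-1.413,1],[0.0716,0.0019,0.0648,0.8174,-0.8158,-1.413,1],[0.0716,0.0019,0.0648,0.8174,-0.8158,-1.413,1],[0.0716,0.0019,0.0648,0.8174,-0.8158,-1.413,1],[0.0716,0.0019,0.0648,0.8174,-0.8158,-1.413,1]]'
python3 -m handwheel '[[0,0,0,0,0,0,1],[0,0,0,0,0,0,1],[0,0,0,0,0,0,1]]'
python3 - <<'E'
from h import *
print(read_state()["joints"]);delta([537.5,61,255],tool(20,0));delta([537.5,61,124],tool(20,0))
E
```

```text
clock: 13.52
position: [536.9, 62.0, 254.0]
ee_rot: [0.988, 0.151, 0.014, 0.011]
contact_force: [0.4, -0.2, -0.3]
gripper_width: 85.1
grasp_force: 0.0
clock: 13.9
position: [536.8, 62.1, 254.8]
ee_rot: [0.989, 0.149, 0.016, 0.013]
contact_force: [-0.9, 0.2, 0.7]
gripper_width: 85.5
grasp_force: 0.0
[ 0.43484653  0.20677014 -0.19955008  0.03735969 -1.14039519  1.41915463]
row [0.0003, 0.0013, -0.0002, 0.031, -0.028, -0.0507] rows>=0.4
row [-0.0034, -0.0027, 0.1307, 0.031, -0.028, -0.0507] rows>=2.1
```

```bash
python3 -m handwheel '[[0.0003,0.0013,0,0.031,-0.028,-0.0507,1],[0.0003,0.0013,0,0.031,-0.028,-0.0507,1],[-0.001,0,0.05,0.031,-0.028,-0.0507,1],[-0.0025,-0.002,0.095,0.031,-0.028,-0.0507,1],[-0.0034,-0.0027,0.12,0.031,-0.028,-0.0507,1],[-0.0034,-0.0027,0.1307,0.031,-0.028,-0.0507,1],[-0.0034,-0.0027,0.1307,0.031,-0.028,-0.0507,1]]'
python3 - <<'E'
from h import *
delta([537.5,61,124],tool(20,0))
E
```

```text
clock: 14.78
position: [538.6, 61.5, 124.9]
ee_rot: [0.985, 0.174, 0.001, -0.0]
contact_force: [0.7, 0.2, 1.4]
gripper_width: 85.5
grasp_force: 0.0
row [-0.0012, 0.0001, 0.0009, -0.0003, -0.0014, 0.0005] rows>=0.0
```

```bash
python3 -m handwheel '[[0,0,0,0,0,0,-1],[0,0,0,0,0,0,-1],[0,0,0,0,0,0,-1],[0,0,0,0,0,0,-1],[0,0,0,0,0,0,-1],[0,0,0,0,0,0,-1]]'
python3 -m handwheel '[[0,0,-0.02,0,0,0,-1],[0,0,-0.05,0,0,0,-1],[0,0,-0.08,0,0,0,-1],[0,0,-0.08,0,0,0,-1],[0,0,-0.08,0,0,0,-1]]'
python3 - <<'E'
from h import *
s=read_state();print(s["joints"],s["wrist_torque"]);delta([550.5,-139.8,205],tool(44.6,0))
E
```

```text
clock: 15.52
position: [539.5, 61.4, 125.9]
ee_rot: [0.985, 0.174, 0.002, -0.0]
contact_force: [0.5, -0.1, 6.1]
gripper_width: 33.0
grasp_force: 61.2
clock: 16.15
position: [536.9, 61.0, 202.4]
ee_rot: [0.985, 0.173, -0.002, -0.001]
contact_force: [-0.7, -0.7, -4.8]
gripper_width: 33.0
grasp_force: 60.7
[ 0.41204408  0.26669292 -0.24098761 -0.00263116 -1.0659106   1.50869209] [-0.03617063  0.04705246 -0.09559866]
row [-0.0559, 0.1934, -0.0028, -0.0027, 0.0024, -0.4298] rows>=3.2
```

```bash
python3 -m handwheel '[[-0.014,0.048,0,0,0,-0.107,-1],[-0.028,0.097,0,0,0,-0.215,-1],[-0.042,0.145,-0.002,0,0,-0.322,-1],[-0.0559,0.1934,-0.0028,0,0,-0.43,-1],[-0.0559,0.1934,-0.0028,0,0,-0.43,-1],[-0.0559,0.1934,-0.0028,0,0,-0.43,-1]]'
python3 - <<'E'
from h import *
s=read_state();print(s["joints"]);delta([550.5,-139.8,205],tool(44.6,0))
p,_=get_image("scene");t,_=get_image("top");np.savez("w.npz",p=p,t=t)
q=proj("scene",[[550,-140,90]])[0].astype(int);qt=proj("top",[[550,-140,80]])[0].astype(int);x=proj("scene",[[550.5,-139.8,50],[550.5,-139.8,80]]);print(q,x)
a=p[q[1]-50:q[1]+50,q[0]-50:q[0]+50]
cv2.imwrite("pics/w1.png",np.hstack([cv2.resize(a,(500,500),interpolation=2),cv2.resize(t[qt[1]-40:qt[1]+40,qt[0]-24:qt[0]+24],(300,500),interpolation=2)]))
E
```

```text
clock: 16.9
position: [551.2, -139.6, 205.2]
ee_rot: [0.925, 0.379, -0.001, -0.002]
contact_force: [0.4, 0.3, -3.7]
gripper_width: 33.0
grasp_force: 61.9
[ 0.03564026  0.31110901 -0.16979881 -0.00257944 -1.09263311  2.31435618]
row [-0.0007, -0.0003, 0.0002, -0.0035, 0.0005, -0.0004] rows>=0.0
[338 252] [[337.236344   261.00796257]
 [338.23938079 254.25553667]]
```

View pics/w1.png

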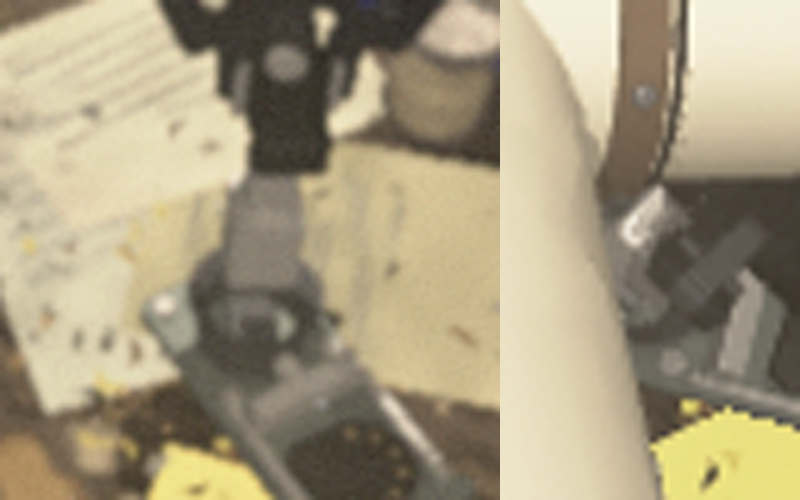

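The scene crop shows the socket hanging just above the well's mouth and roughly centred on it. The clamp below is undisturbed.

```bash
python3 -m handwheel '[[-0.0007,0,0.01,0,0,0,-1],[-0.0007,0,0.02,0,0,0,-1],[-0.0007,0,0.026,0,0,0,-1],[-0.0007,0,0.026,0,0,0,-1]]'
python3 -m handwheel '[[0,0,0.004,0,0,0,-1],[0,0,0.008,0,0,0,-1],[0,0,0.008,0,0,0,-1]]'
python3 -m handwheel '[[0,0,0.003,0,0,0,-1],[0,0,0.006,0,0,0,-1],[0,0,0.006,0,0,0,-1]]'
```

```text
clock: 17.5
position: [551.5, -139.9, 180.6]
ee_rot: [0.925, 0.38, 0.0, -0.001]
contact_force: [-0.2, -0.7, -4.3]
gripper_width: 33.1
grasp_force: 61.9
clock: 17.88
position: [551.6, -140.1, 173.0]
ee_rot: [0.925, 0.38, 0.001, -0.001]
contact_force: [0.1, -0.5, -4.2]
gripper_width: 32.7
grasp_force: 61.8
clock: 18.25
position: [551.6, -140.0, 167.0]
ee_rot: [0.925, 0.38, 0.0, -0.001]
contact_force: [0.2, -0.7, -4.9]
gripper_width: 32.6
grasp_force: 61.9
```

```bash
python3 -m handwheel '[[0,0,0.002,0,0,0,-1],[0,0,0.004,0,0,0,-1],[0,0,0.004,0,0,0,-1]]'
python3 -m handwheel '[[0,0,0.002,0,0,0,-1],[0,0,0.003,0,0,0,-1],[0,0,0.003,0,0,0,-1]]'
python3 -m handwheel '[[0,0,0.002,0,0,0,-1],[0,0,0.003,0,0,0,-1],[0,0,0.003,0,0,0,-1]]'
```

```text
clock: 18.62
position: [551.8, -140.0, 163.2]
ee_rot: [0.925, 0.38, 0.001, -0.0]
contact_force: [-0.4, 0.4, -4.8]
gripper_width: 33.0
grasp_force: 61.9
clock: 19.0
position: [551.8, -140.0, 160.3]
ee_rot: [0.925, 0.38, 0.001, -0.0]
contact_force: [-1.0, 0.3, -4.6]
gripper_width: 32.5
grasp_force: 62.0
clock: 19.38
position: [551.8, -140.0, 157.2]
ee_rot: [0.925, 0.38, 0.001, -0.0]
contact_force: [-0.9, 0.3, -4.1]
gripper_width: 33.0
grasp_force: 62.1
```

Now in the bore, just above the head.

```bash
python3 -m handwheel '[[0,0,0.002,0,0,0,-1],[0,0,0.003,0,0,0,-1],[0,0,0.003,0,0,0,-1]]'
python3 -m handwheel '[[0,0,0.001,0,0,0,-1],[0,0,0.002,0,0,0,-1],[0,0,0.002,0,0,0,-1]]'
```

```text
clock: 19.75
position: [551.9, -140.2, 154.4]
ee_rot: [0.925, 0.38, 0.001, -0.0]
contact_force: [-0.1, -0.8, -2.8]
gripper_width: 32.6
grasp_force: 62.1
clock: 20.12
position: [551.7, -140.2, 152.1]
ee_rot: [0.925, 0.38, 0.001, -0.0]
contact_force: [-0.7, -1.7, -4.0]
gripper_width: 32.9
grasp_force: 62.0
```

```bash
python3 -m handwheel '[[0,0,0.002,0,0,0,-1],[0,0,0.003,0,0,0,-1],[0,0,0.003,0,0,0,-1]]'
python3 -m handwheel '[[0,0,0.002,0,0,0,-1],[0,0,0.003,0,0,0,-1],[0,0,0.003,0,0,0,-1]]'
```

```text
clock: 20.5
position: [551.6, -140.1, 149.0]
ee_rot: [0.925, 0.38, 0.0, -0.001]
contact_force: [-0.9, -1.5, -3.7]
gripper_width: 32.6
grasp_force: 62.0
clock: 20.88
position: [551.8, -140.0, 146.2]
ee_rot: [0.925, 0.38, 0.001, -0.0]
contact_force: [-2.7, -1.4, -4.3]
gripper_width: 33.1
grasp_force: 62.0
```

```bash
python3 -m handwheel '[[0,0,0.002,0,0,0,-1],[0,0,0.004,0,0,0,-1],[0,0,0.004,0,0,0,-1]]'
python3 -m handwheel '[[0,0,0.001,0,0,0,-1],[0,0,0.002,0,0,0,-1],[0,0,0.002,0,0,0,-1]]'
```

```text
clock: 21.25
position: [551.8, -140.1, 142.1]
ee_rot: [0.925, 0.38, 0.001, -0.0]
contact_force: [-1.6, -2.4, -4.2]
gripper_width: 32.6
grasp_force: 61.9
clock: 21.62
position: [551.9, -140.0, 140.3]
ee_rot: [0.925, 0.38, 0.001, -0.0]
contact_force: [-1.8, -2.5, -2.7]
gripper_width: 33.1
grasp_force: 62.2
```

```bash
python3 -m handwheel '[[0,0,0,0,0,0.1,-1],[0,0,0,0,0,0.2,-1],[0,0,0,0,0,0.3,-1],[0,0,0,0,0,0.4,-1],[0,0,0,0,0,0.5,-1],[0,0,0,0,0,0.5,-1]]'
python3 - <<'E'
from h import *
s=read_state();print(s["wrist_torque"],s["joints"])
E
python3 -m handwheel '[[0,0,0,0,0,0.1,-1],[0,0,0,0,0,0.2,-1],[0,0,0,0,0,0.3,-1],[0,0,0,0,0,0.4,-1],[0,0,0,0,0,0.4,-1]]'
python3 - <<'E'
from h import *
s=read_state();print(s["wrist_torque"],s["joints"][5])
E
```

```text
clock: 22.38
position: [551.7, -140.1, 140.2]
ee_rot: [0.99, 0.14, 0.0, -0.0]
contact_force: [-2.1, -3.5, -3.3]
gripper_width: 32.6
grasp_force: 62.1
[-1.27719377  0.91517662  0.15728198] [ 3.52956472e-02  3.72588612e-01 -2.57830650e-01 -1.30432354e-03
 -9.39743177e-01  1.81739141e+00]
clock: 23.0
position: [551.8, -140.1, 140.2]
ee_rot: [0.998, -0.059, 0.0, -0.001]
contact_force: [-1.6, -2.9, -3.9]
gripper_width: 32.9
grasp_force: 62.1
[-1.21731198  0.93296097  0.15789587] 1.4183416785373986
```

```bash
for i in 1; do python3 -m handwheel '[[0,0,0,0,0,0.05,-1],[0,0,0,0,0,0.1,-1],[0,0,0,0,0,0.15,-1],[0,0,0,0,0,0.15,-1]]'; done
python3 - <<'E'
from h import *
s=read_state();print(s["wrist_torque"],s["joints"][5])
p,_=get_image("scene");q=proj("scene",[[540,-180,40]])[0].astype(int);a=p[q[1]-50:q[1]+50,q[0]-50:q[0]+50]
cv2.imwrite("pics/t1.png",cv2.resize(a,(600,600),interpolation=2))
E
```

```text
clock: 23.5
position: [551.8, -140.1, 140.2]
ee_rot: [0.991, -0.134, 0.0, -0.001]
contact_force: [-2.0, -3.4, -4.0]
gripper_width: 32.8
grasp_force: 62.1
[-1.26718292  0.85878177  0.26900514] 1.2685925895398398
```

View pics/t1.png

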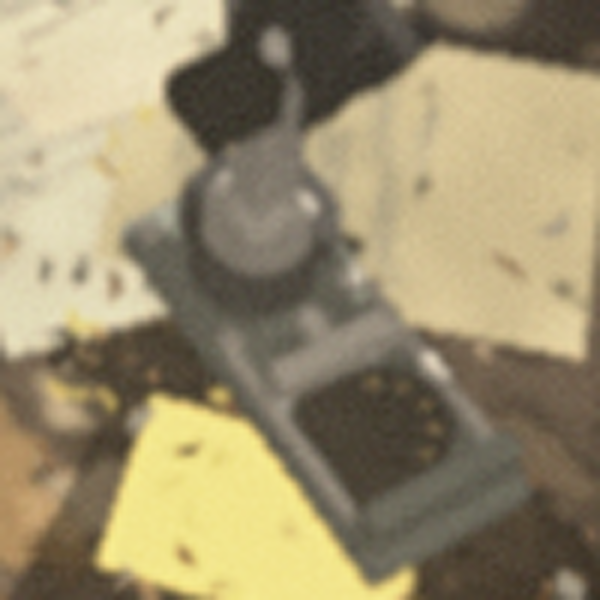

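The jaw has moved up close to the heel and the socket sits deep in the well. I'll keep turning until the torque rises.

```bash
cat > tq.py <<'E'
from h import *
s=read_state();print("TQ",s["wrist_torque"].round(2),s["joints"][5].round(3))
E
for i in 1; do python3 -m handwheel '[[0,0,0,0,0,0.03,-1],[0,0,0,0,0,0.06,-1],[0,0,0,0,0,0.06,-1]]'|tail -3; python3 tq.py; python3 -m handwheel '[[0,0,0,0,0,0.03,-1],[0,0,0,0,0,0.06,-1],[0,0,0,0,0,0.06,-1]]'|tail -3; python3 tq.py; done
```

```text
contact_force: [-1.8, -2.1, -4.7]
gripper_width: 32.9
grasp_force: 62.0
TQ [-1.27  0.8   0.59] 1.206
contact_force: [-1.9, -3.8, -5.8]
gripper_width: 32.9
grasp_force: 62.4
TQ [-1.3   0.77  1.65] 1.147
```

```bash
python3 -m handwheel '[[0,0,0,0,0,-0.07,-1],[0,0,0,0,0,-0.07,-1],[0,0,0,0,0,-0.07,0],[0,0,0,0,0,-0.07,1],[0,0,0,0,0,-0.07,1],[0,0,0,0,0,-0.07,1],[0,0,0,0,0,-0.07,1]]'
python3 -m handwheel '[[0,0,-0.01,0,0,0,1],[0,0,-0.03,0,0,0,1],[0,0,-0.07,0,0,0,1],[0,0,-0.12,0,0,0,1],[0,0,-0.15,0,0,0,1],[0,0,-0.15,0,0,0,1]]'
python3 -m handwheel '[[-0.06,-0.01,0,0,0,0,1],[-0.12,-0.02,0,0,0,0,1],[-0.16,-0.02,0,0,0,0,1],[-0.16,-0.02,0,0,0,0,1],[-0.16,-0.02,0,0,0,0,1]]'
python3 - <<'E'
from h import *
p,_=get_image("scene");t,_=get_image("top");np.savez("e.npz",p=p,t=t)
q=proj("scene",[[545,-165,70]])[0].astype(int);x=proj("top",[[545,-170,50]])[0].astype(int)
cv2.imwrite("pics/e1.png",np.hstack([cv2.resize(i[c[1]-45:c[1]+45,c[0]-45:c[0]+45],(400,400),interpolation=2) for i,c in((p,q),(t,x))]))
E
```

```text
clock: 25.18
position: [552.1, -139.9, 140.6]
ee_rot: [0.987, -0.16, 0.001, -0.001]
contact_force: [0.0, 0.6, -1.0]
gripper_width: 85.5
grasp_force: 0.0
clock: 25.92
position: [553.1, -140.4, 294.4]
ee_rot: [0.987, -0.159, 0.004, -0.001]
contact_force: [0.4, -0.7, -0.8]
gripper_width: 85.5
grasp_force: 0.0
clock: 26.55
position: [406.5, -70.8, 290.3]
ee_rot: [0.987, -0.159, 0.001, -0.001]
contact_force: [-0.6, 0.9, 0.1]
gripper_width: 85.7
grasp_force: 0.0
```

View pics/e1.png

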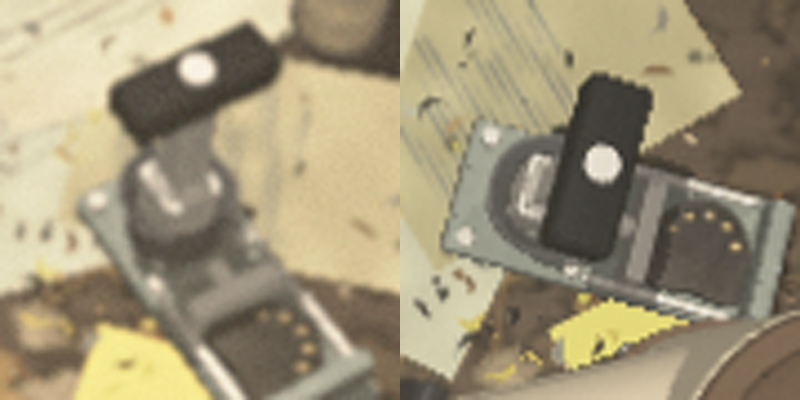

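The final crops show the spanner standing in the well, released, with the jaw against the heel. I'll check its upright angle from the white dot before handing in.

Run:
```python
from h import *
x=proj("top",[[545,-170,50]])[0].astype(int);q=proj("scene",[[545,-165,70]])[0].astype(int)
a=ray("top",np.array([[602-400,163]])/400*90-.4+x-45,164)[0];b=ray("scene",np.array([[198,69]])/400*90-.4+q-45,164)[0]
print(a,b)
n=(a[:2]+b[:2])/2-[550.5,-139.8];print("tilt",np.hypot(*n)/150)
```

```text
[ 551.40211388 -140.58715966  164.        ] [ 554.59541841 -141.91451285  164.        ]
tilt 0.019262811709989044
```

```bash
python3 -c "
from bench import job_done;print(job_done())"
```

```text
the job is handed in; nothing more can be done
None
```

The job is handed in: the spanner stood upright by itself on the bench, then went over the screw and was turned clockwise to its hard stop. The jaw looks closed on the heel, and the spanner is left standing in the well, about 0.02 rad off upright; the hand-in returned no verdict, and I did not re-measure the tin, jar and brush.

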